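# Shut the parts case and tip its blocks into one corner

## Task

Shut the clear lid of the parts case, then take the case by its carry handle and tip it up so that all five little building blocks inside slide together into one corner: the hinge-side corner nearest the city model. Finish with the handle still in the gripper and the case held still at that slope, lid shut, so that the blocks can be counted through the lid; never tip the case with the lid open, and leave everything else on the bench where it is.

Things in the scene. Friction and masses are not known exactly. Their poses are not given: they have to be found in the camera images.
- case_center (a point): Centre of the grey open-topped plastic parts case (loose, about 0.45 kg with lid, flat on the bench): 165 mm (its x) by 230 mm (its y) by 48 mm high, walls and floor 4 mm; the point lies 24 mm up. Its +x side carries the handle and faces away from the robot (within 0.5 rad); the hinge is along the -x side; +y is to the robot's left. Smooth inside: tipped over a corner, the blocks need a slope of 25 to 35 degrees to run fully together.
- case_handle (a point): Middle of the grip bar of the carry handle, a fixed U on the case's +x wall: bar 12 mm thick (case x), 112 mm long (case y), 16 mm high, its middle 34 mm above the bench and 42 mm out from the wall, so 36 mm are free between bar and wall; the bar's two arms leave 88 mm clear between them. Same axes as the case.
- lid (a joint): Opening angle of the clear lid in rad: 0 fully shut, flat on the case; it starts half open at about 0.8 to 1.25. The hinge is stiff (0.17 N m, about 1.5 N at the free edge) and the lid stays where it is left, so it has to be pushed right down. No catch needs working.
- lid_hinge (a point): Middle of the lid's hinge line, on the case's top rim at the middle of its -x side, 48 mm above the underside. The hinge line runs along the case's y.
- lid_edge (a point): Middle of the lid's free edge, on the outer face: 165 mm from the hinge. The lid is a 165 by 230 mm clear sheet in a grey frame, 6 mm thick, its top 54.5 mm above the underside of the case when shut. Its own x points from hinge to free edge, its z out of the outer face.
- model: The city model: a fixed wooden base board 300 by 240 by 16 mm full of small model towers, up to 202 mm high. It stands on the bench either to the left (+y) or to the right (-y) of the case. Origin: centre of the underside of the board.
- block0_center (a point): Centre of a loose white acrylic model building block, 24 by 19 by 18 mm, 11 g, in the case.
- block1_center (a point): Centre of a loose white acrylic model building block, 21 by 21 by 19 mm, 11 g, in the case.
- block2_center (a point): Centre of a loose white acrylic model building block, 22 by 20 by 19 mm, 11 g, in the case.
- block3_center (a point): Centre of a loose white acrylic model building block, 23 by 18 by 20 mm, 11 g, in the case.
- block4_center (a point): Centre of a loose white acrylic model building block, 20 by 20 by 22 mm, 11 g, in the case.
- organiser: Bystander, fixed: plywood organiser 150 by 220 by 75 mm with upright hand tools up to 190 mm high, on the other side of the case from the model. Origin: centre of its underside.
- glue_mid (a point): Bystander: white glue bottle, 38 mm diameter, 115 mm high; the point lies 45 mm up.
- tape_mid (a point): Bystander: roll of tape lying flat, 92 mm outside diameter, 24 mm high; the point is its centre.
- cup_mid (a point): Bystander: white ceramic cup, 76 mm across the rim, 85 mm high; the point lies 40 mm up.
- tower_mid (a point): Bystander: spare white model tower on a 44 by 40 mm foot, 89 mm high in all, standing beside the case; the point lies 42 mm up.
- knife_mid (a point): Bystander: black craft knife lying flat, about 143 mm long along its x, 12 mm high; the point lies near its middle, 6 mm up.
- marker_mid (a point): Bystander: black marker pen lying flat, 122 mm long along its x, 13 mm thick; the point is its centre.

How it is judged:
On the way:
1. the lid is fully shut while the case still lies flat (value of joint lid below 0.05 rad and angle between case_center's own z axis and vertical below 0.08 rad), for 0.2 s.
At the end, for the whole second after the job is handed in: Lid shut (0.05 rad); case still at 20 to 60 degrees, handle 90 mm or more up, gripped by the handle (over 2 N, within 65 mm of its middle), leaning on nothing but the bench; blocks inside, centres within 75 mm of the hinge wall and 95 mm of the end wall on the model's side (value of joint lid below 0.05 rad and angle between case_center's own z axis and vertical between 0.35 and 1.05 rad and height (world z) of case_handle above 0.09 m and contact force between the fingers and case above 2 N and distance between the grasp point and case_handle below 0.065 m and contact force between case and organiser below 0.3 N and contact force between case and glue below 0.3 N and contact force between case and tape below 0.3 N and contact force between case and cup below 0.3 N and contact force between case and tower below 0.3 N and contact force between case and knife below 0.3 N and contact force between case and marker below 0.3 N and contact force between case and model below 0.3 N and linear speed of case below 0.03 m/s and angular speed of case below 0.15 rad/s and z of block0_center in the frame of case_center between -0.022 and 0.026 m and z of block1_center in the frame of case_center between -0.022 and 0.026 m and z of block2_center in the frame of case_center between -0.022 and 0.026 m and z of block3_center in the frame of case_center between -0.022 and 0.026 m and z of block4_center in the frame of case_center between -0.022 and 0.026 m and ((world y of model above 0 m and x of each of block0_center, block1_center, block2_center, block3_center, block4_center in the frame of case_center below -0.0035 m and y of each of block0_center, block1_center, block2_center, block3_center, block4_center in the frame of case_center above 0.016 m) or (world y of model below 0 m and x of each of block0_center, block1_center, block2_center, block3_center, block4_center in the frame of case_center below -0.0035 m and y of each of block0_center, block1_center, block2_center, block3_center, block4_center in the frame of case_center below -0.016 m))); the arm keeps its last pose, push and grip.
It fails at once if the case is tipped while its lid is open (value of joint lid above 0.12 rad and angle between case_center's own z axis and vertical above 0.15 rad).
It fails at once if something else on the bench is moved or knocked over (more than 20 mm) (distance of any of glue_mid, tape_mid, cup_mid, tower_mid, knife_mid, marker_mid from where it was at the start of the episode above 0.02 m).
It also fails if it takes over 45 s, if anything falls off the work surface, if the arm or the gripper's body presses on something with over 40 N, if the wrist force passes 120 N, or if a joint passes its speed limit or range.

## Robot

A 6-joint arm with a two-finger parallel gripper is mounted at the origin on the work surface. World frame = base frame: x ahead of the robot, y to its left, z up, the work surface at z = 0. Lengths are in m, angles in rad, forces in N, time in s.
With the tool pointing down it reaches from about 0.25 to 0.775 m from the base axis. Payload 4 kg.
Tool frame: the origin (TCP) lies on the centre line of the jaws, within the pads' length; the fingertips stand 14 mm ahead of it and the grasp point (between the pads) lies 5 mm behind it (robot.tcp_to_tips is the distance from the TCP to the fingertips, in m); z points along the fingers, y is the line along which they close (so a half turn about z gives the same grasp; the last joint's range is limited). The gripper opens to 94 mm and grips with 3 to 60 N. Pads are 16 mm wide; open, the fingers measure 119 mm over their backs; the gripper's body (75 mm by 177 mm) begins 78 mm behind the grasp point.
Start: joints at [1.223, 0.087, 1.371, -0, 1.684, -0.103], TCP at [0.133, 0.534, 0.22] pointing down, gripper open.
Joint ranges: [-3.1, 3.1], [-0.76, 2.03], [0.27, 2.55], [-1.08, 4.22], [0.17, 2.65], [-2.57, 2.57]. Speed limits (rad/s): [2.79, 2.79, 3.14, 3.14, 3.14, 3.14].

## Interface

Orientations are given as [roll, pitch, yaw] about the fixed x, y, z axes, in that order (R = Rz(yaw) Ry(pitch) Rx(roll)).
In Python, from bench import robot gives the robot as it stands.
- The arm moves only by the tool carry_out, never from a script. Its argument "increments" is a list of rows, each a list of 3 entries, a list of its own where there are three numbers: the closure in counts, from 0 (fully open) to 255 (shut), then the shift along the tool's x, y, z in mm, then the turn about the tool's z in degrees. In form: [[fingers, [dx, dy, dz], twist], ...]. A call has 1 to 8 rows; each row shifts and turns the commanded pose from where the row before left it, along the tool's axes as they then stand; what a row does not reach is not made up. A row lasts 1/10 s, in which the tool goes at most 50 mm and 8.59 degrees, less where a joint would pass 70% of its speed; a pose out of reach is approached as far as the arm can. A call with a gripper value outside its range is refused whole. The fingers move at their own pace and stop on an object; the grip force is fixed at half the most. Time passes only in rows, so rows that do not move let the fingers close. It gives the time, the measured TCP pose, the force, the opening and the grip force at its end, in the units of the state.
- robot.get_obs(): the state, without advancing time (a new reading comes with each control period).
- robot.snapshot(name): name is "scene" or "top" or "wrist"; returns the picture (400x640x3 uint8, blue, green, red); there is no depth.
- robot.get_calibration(name): a dict with "vfov" (degrees; the focal length in pixels is half the picture's height over the tangent of half this angle, whatever the lens; pixels are square), "cx", "cy" (the principal point, pixels), "T" (4x4, takes a point from camera to world coordinates). Camera axes: x right, y down, z forward; pixel columns grow to the right and rows downward; lengths in m; the calibration is good to about 2 mm. A picture is of the moment at which its call begins: read the wrist's pose just before it. get_calibration takes no time and is no camera call; for the wrist camera it gives the pose at the moment of the call.
- robot.close_job(): hands the job in; it is judged then, once.
The state is a dict: "time": time; "joint_positions": joint angles; "qvel": joint speeds; "joint_torque": joint torques, N m; "tool_pos": TCP position; "ee_rot": TCP orientation; "wrist_force": force on the tool from outside, world axes, zero at the start; "wrist_torque": the same for the moment, N m; "width": finger opening in m; "finger_force": force on a finger pad.
Only numpy, scipy, OpenCV 4.12 (cv2) and the standard library are available. Lean on these libraries where they do the work, as an engineer would, in place of code of your own. Each camera call takes 0.05 s, during which the arm holds its last target. There are 200 camera calls.

## Working session

There is one attempt and no reset: what is moved stays moved. The work goes in short steps, Python scripts to look and compute and a tool call to move; the robot and the scene stay as the last step left them, time stands still between calls to the robot, and variables do not carry over. Pictures are saved under pics/ and viewed, at most 10 in all, crops included, and the job is handed in when it is done.

Besides the shell and the picture viewer there is one more tool, called after ">>>" as a command line: name --argument value ..., lists and objects as JSON in quotes. carry_out: Moves the arm, as the interface text tells. Its arguments: {"type":"object","properties":{"increments":{"type":"array","items":{"type":"array"}}},"required":["increments"]}

```bash
mkdir -p pics; python3 - <<'E'
from bench import robot
import cv2,numpy as np
for n in("scene","top"):
    cv2.imwrite(f"pics/{n}0.png",robot.snapshot(n)); c=robot.get_calibration(n); print(n,c["vfov"],c["cx"],c["cy"],np.round(c["T"],4).tolist())
o=robot.get_obs(); print(o["time"],o["tool_pos"],o["ee_rot"],o["width"])
E
```

```text
scene 44.19307135788937 328.4034873024671 198.11176137194596 [[0.1445, 0.5482, -0.8238, 1.6106], [0.9893, -0.0639, 0.131, -0.1832], [0.0192, -0.8339, -0.5516, 0.7858], [0.0, 0.0, 0.0, 1.0]]
top 54.73000130297851 313.24069019265744 197.74994664902187 [[-0.0178, -0.9807, 0.1948, 0.3216], [-0.9995, 0.0121, -0.0303, 0.0168], [0.0274, -0.1952, -0.9804, 1.1072], [0.0, 0.0, 0.0, 1.0]]
0.1 [0.13317643 0.5331605  0.21844321] [-3.13965929e+00 -1.63277519e-04  2.89678116e+00] 0.09393895689773502
```

View pics/scene0.png

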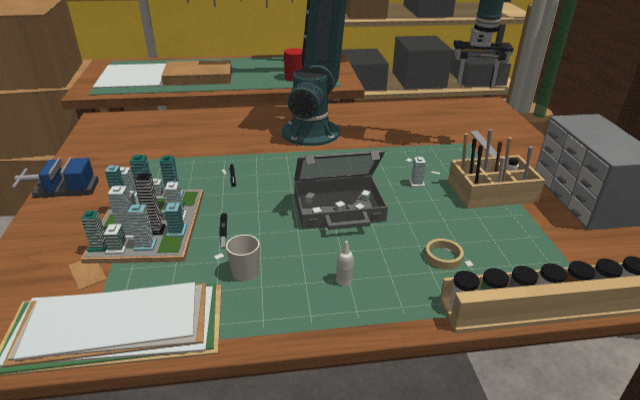

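View pics/top0.png

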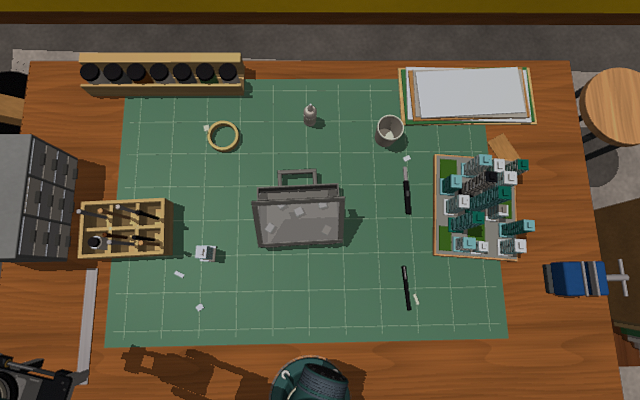

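The model is at world −y (right in the top view, about (475,207)). The case is in the middle, with its handle at top px (297,178). I'll zoom in on it in both views.

```bash
python3 - <<'E'
import cv2,numpy as np
a=cv2.imread("pics/top0.png")[160:260,240:360]; b=cv2.imread("pics/scene0.png")[140:240,280:400]
f=lambda i:cv2.convertScaleAbs(cv2.resize(i,None,fx=5,fy=5,interpolation=cv2.INTER_CUBIC),alpha=1.6)
def g(i,x0,y0):
    i=f(i)
    for k in range(0,120,20): cv2.putText(i,str(x0+k),(k*5,10),0,.35,(0,255,255)); cv2.line(i,(k*5,0),(k*5,500),(0,160,160),1)
    for k in range(0,100,20): cv2.putText(i,str(y0+k),(0,k*5+10),0,.35,(0,255,255)); cv2.line(i,(0,k*5),(600,k*5),(0,160,160),1)
    return i
cv2.imwrite("pics/ta.png",g(a,240,160)); cv2.imwrite("pics/sb.png",g(b,280,140))
E
```

```text
(no output)
```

View pics/ta.png

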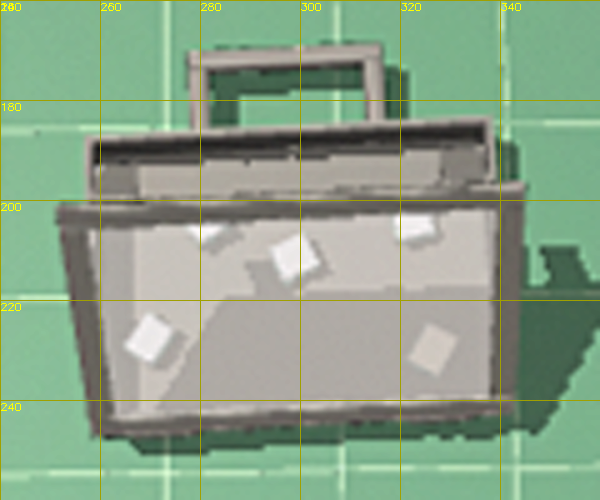

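View pics/sb.png

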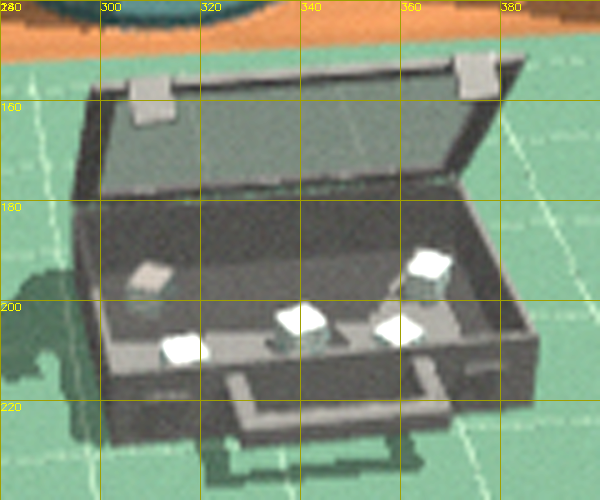

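Pixels used: top view, front rim corners (257,187.5) and (337.5,183.5), handle outer corners (278,170.5) and (315.5,168.7), lid edge (251,201) to (343.5,197). Scene view, lid corners (384.5,151.5) and (298,157.5). All five blocks are in the case.

```bash
cat > h.py <<'E'
from bench import robot
import numpy as np
from scipy.spatial.transform import Rotation as R
def ray(n,p):
    c=robot.get_calibration(n); T=np.array(c["T"]); f=200/np.tan(np.radians(c["vfov"]/2))
    d=T[:3,:3]@[(p[0]-c["cx"])/f,(p[1]-c["cy"])/f,1]; return T[:3,3],d/np.linalg.norm(d)
def onz(n,p,z):
    o,d=ray(n,p); return o+d*(z-o[2])/d[2]
def tri(p,q):
    (a,u),(b,v)=ray("top",p),ray("scene",q); s=np.linalg.lstsq(np.c_[u,-v],b-a,rcond=None)[0]
    return (a+s[0]*u+b+s[1]*v)/2, np.linalg.norm(a+s[0]*u-b-s[1]*v)
def tool(): # current commanded approx
    o=robot.get_obs(); return np.array(o["tool_pos"]),R.from_euler("xyz",o["ee_rot"]).as_matrix()
E
python3 - <<'E'
from h import *
np.set_printoptions(precision=4,suppress=True)
for k,p,z in [("rimFL",(257,187.5),.048),("rimFR",(337.5,183.5),.048),("hL",(278,170.5),.042),("hR",(315.5,168.7),.042),("hingeL",(259,247),.05),("hingeR",(343,242),.05),
 ("tower",(205,252),.05),("modelcorner",(433,155),.016),("modelc2",(433,257),.016),("knife",(407,190),.006),("knifetop",(406,168),.006),("knifebot",(408,213),.006),("mk1",(405,267),.006),("mk2",(409,309),.006),("cup",(390,128),.085),("glue",(310,106),.11),("tape",(223,136),.02)]: print(k,onz("top",p,z))
for k,p,z in [("rimFR",(302.5,215),.048),("rimFL",(387,207),.048),("hR",(327.5,226),.042),("hL",(369.5,220),.042)]: print("s",k,onz("scene",p,z))
print(tri((251,201),(384.5,151.5)),tri((343.5,197),(298,157.5)))
E
```

```text
rimFL [0.5633 0.141  0.048 ]
rimFR [ 0.5722 -0.0852  0.048 ]
hL [0.6135 0.0827 0.042 ]
hR [ 0.6177 -0.0241  0.042 ]
hingeL [0.3973 0.1336 0.05  ]
hingeR [ 0.4073 -0.0951  0.05  ]
tower [0.3862 0.2785 0.05  ]
modelcorner [ 0.6635 -0.3753  0.016 ]
modelc2 [ 0.364  -0.3516  0.016 ]
knife [ 0.5602 -0.2933  0.006 ]
knifetop [ 0.6271 -0.2947  0.006 ]
knifebot [ 0.4919 -0.2917  0.006 ]
mk1 [ 0.3378 -0.273   0.006 ]
mk2 [ 0.2233 -0.2768  0.006 ]
cup [ 0.7222 -0.2345  0.085 ]
glue [ 0.7782 -0.0097  0.11  ]
tape [0.7263 0.2457 0.02  ]
s rimFR [ 0.579  -0.0857  0.048 ]
s rimFL [0.569  0.1404 0.048 ]
s hR [ 0.6255 -0.0272  0.042 ]
s hL [0.6129 0.0838 0.042 ]
(array([0.5   , 0.1398, 0.1777]), np.float64(0.00048099231136471425)) (array([ 0.5072, -0.0876,  0.1773]), np.float64(0.00220372566324497))
```

>>> carry_out --increments '[[255,[0,0,0],-8.2],[255,[0,0,0],-8.2],[255,[-25,-43,0],0],[255,[-25,-43,0],0],[255,[-25,-43,0],0],[255,[-25,-43,0],0],[255,[-25,-43,0],0],[255,[-25,-43,0],0]]'

```text
time: 0.9
tool_pos: [0.2942, 0.2802, 0.2191]
ee_rot: [-3.141, -0.0, -3.099]
wrist_force: [0.6, 0.3, -0.2]
width: 0.0335
finger_force: 0.0
```

>>> carry_out --increments '[[255,[-25,-43,0],0],[255,[-25,-43,0],0],[255,[-25,-43,0],0],[255,[-25,-43,0],0],[255,[-25,-43,0],0],[255,[-25,-43,0],0],[255,[0,0,0],0],[255,[0,0,0],0]]'

```text
time: 1.7
tool_pos: [0.4543, 0.0297, 0.2186]
ee_rot: [3.141, -0.002, -3.103]
wrist_force: [1.1, -0.1, 0.6]
width: 0.0005
finger_force: 0.0
```

>>> carry_out --increments '[[255,[-13,0,19],0],[255,[-13,0,19],0],[255,[-16,0,16],0],[255,[-16,0,16],0],[255,[-10,0,19],0],[255,[-11,0,19],0],[255,[-4,0,20],0],[255,[-4,0,20],0]]'

```text
time: 2.5
tool_pos: [0.541, 0.0363, 0.0711]
ee_rot: [3.141, 0.0, -3.097]
wrist_force: [0.0, -0.2, 0.7]
width: 0.0004
finger_force: 0.4
```

>>> carry_out --increments '[[255,[0,0,2],0],[255,[0,0,2],0],[255,[0,0,2],0],[255,[0,0,0],0]]'

```text
time: 2.9
tool_pos: [0.541, 0.0361, 0.0686]
ee_rot: [3.14, 0.001, -3.098]
wrist_force: [-4.4, 0.8, 11.0]
width: 0.0005
finger_force: 5.4
```

>>> carry_out --increments '[[255,[0,0,2],0],[255,[0,0,0],0],[255,[0,0,0],0],[255,[0,0,-20],0],[255,[0,0,-40],0],[190,[0,0,-40],0]]'

```text
time: 3.5
tool_pos: [0.5398, 0.0357, 0.1641]
ee_rot: [3.141, -0.002, -3.098]
wrist_force: [1.4, -0.3, -0.0]
width: 0.0053
finger_force: 0.0
```

```bash
python3 - <<'E'
from h import *; import cv2
a=robot.snapshot("top")[140:260,235:365]; b=robot.snapshot("scene")[130:240,270:400]
f=lambda i,s:cv2.convertScaleAbs(cv2.resize(i,s,interpolation=cv2.INTER_CUBIC),alpha=1.6)
cv2.imwrite("pics/c1.png",np.hstack([f(a,(400,369)),f(b,(400,369))]))
print(robot.get_obs()["wrist_force"])
E
```

```text
[-0.38284996  0.39186248  0.32652877]
```

View pics/c1.png

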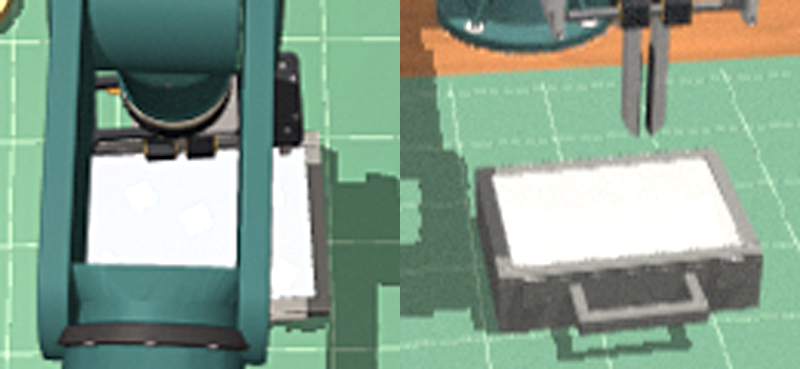

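The lid lies flat and the case hasn't moved (handle corner still at scene px (327.5,226)). Next I grip the +y arm of the handle, closing along case y so that the case can swing in the pads.

>>> carry_out --increments '[[150,[-47,0,0],0],[150,[0,40,0],0],[150,[0,0,40],0],[150,[0,0,40],0],[150,[0,0,0],0]]'

```text
time: 4.1
tool_pos: [0.5808, 0.0773, 0.0759]
ee_rot: [3.141, -0.015, -3.098]
wrist_force: [-1.0, -0.1, -0.8]
width: 0.0387
finger_force: 0.0
```

```bash
python3 - <<'E'
from h import *; import cv2
print(robot.get_obs()["tool_pos"],robot.get_obs()["width"])
w=robot.snapshot("wrist"); b=robot.snapshot("scene")[140:240,290:410]
f=lambda i,s:cv2.convertScaleAbs(cv2.resize(i,s,interpolation=cv2.INTER_CUBIC),alpha=1.4)
cv2.imwrite("pics/c2.png",np.hstack([f(w,(400,250)),f(b,(400,250))]))
E
```

```text
[0.58081865 0.07732184 0.0758985 ] 0.03868657481764579
```

View pics/c2.png

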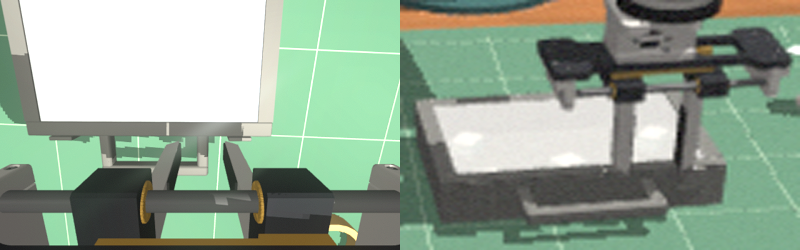

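The fingers straddle the +y arm (arm at wrist px ~203 in the view, fingertips at ~172 and ~235). I'll go down and close in stages to learn the grip force.

>>> carry_out --increments '[[150,[-3,0,19],0],[150,[0,0,19],0],[150,[0,0,0],0],[210,[0,0,0],0],[216,[0,0,0],0],[222,[0,0,0],0],[224,[0,0,0],0],[224,[0,0,0],0]]'

```text
time: 5.0
tool_pos: [0.5905, 0.0766, 0.0468]
ee_rot: [3.141, 0.002, -3.1]
wrist_force: [-0.4, 1.6, 4.0]
width: 0.0119
finger_force: 15.3
```

>>> carry_out --increments '[[228,[0,0,0],0],[228,[0,0,0],0],[228,[0,0,0],0]]'

```text
time: 5.3
tool_pos: [0.5905, 0.0766, 0.0468]
ee_rot: [3.141, 0.002, -3.1]
wrist_force: [-0.4, 2.4, 6.2]
width: 0.0116
finger_force: 30.0
```

>>> carry_out --increments '[[205,[0,0,0],0],[205,[0,0,0],0],[205,[0,0,0],0]]'

```text
time: 5.6
tool_pos: [0.589, 0.0758, 0.0445]
ee_rot: [-3.141, -0.002, -3.1]
wrist_force: [-0.8, -0.0, -0.0]
width: 0.0183
finger_force: 0.0
```

>>> carry_out --increments '[[205,[4,0,4],0],[205,[0,0,0],0],[221,[0,0,0],0],[222,[0,0,0],0],[222,[0,0,0],0],[222,[0,0,0],0]]'

```text
time: 6.2
tool_pos: [0.5856, 0.0761, 0.0414]
ee_rot: [3.141, -0.0, -3.1]
wrist_force: [-1.1, 0.1, -1.6]
width: 0.0121
finger_force: 0.4
```

>>> carry_out --increments '[[224,[0,0,0],0],[224,[2,0,-9],0],[224,[2,0,-9],0],[224,[3,0,-9],0],[224,[3,0,-9],0],[224,[4,0,-9],0],[224,[5,0,-9],0],[224,[0,0,0],0]]'

```text
time: 7.0
tool_pos: [0.5672, 0.0753, 0.0978]
ee_rot: [3.141, 0.004, -3.1]
wrist_force: [0.3, 1.0, -2.7]
width: 0.0119
finger_force: 17.4
```

```bash
python3 - <<'E'
from h import *; import cv2
a=robot.snapshot("top")[120:280,225:385]; b=robot.snapshot("scene")[110:240,260:420]
f=lambda i,s:cv2.convertScaleAbs(cv2.resize(i,s,interpolation=cv2.INTER_CUBIC),alpha=1.2)
cv2.imwrite("pics/c3.png",np.hstack([f(a,(400,400)),f(b,(400,400))]))
E
```

```text
(no output)
```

View pics/c3.png

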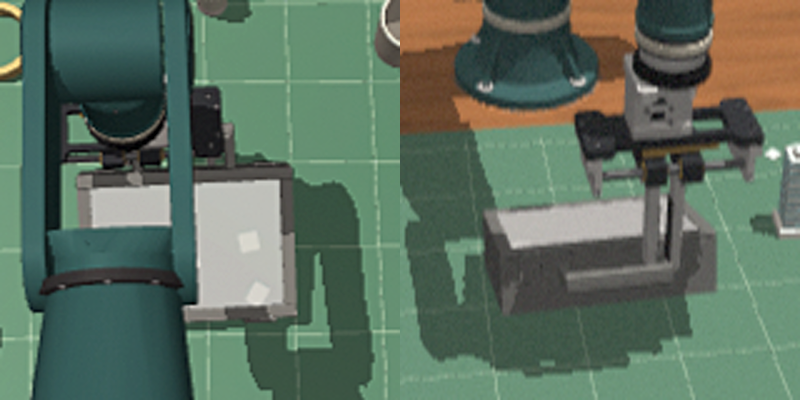

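The case pitches freely about its hinge edge (~17°) with no slip at 17 N. The tool only turns about its vertical axis, so I'll slide the blocks toward −y with an asymmetric sideways throw, keeping a firm grip at low pitch, and then pitch up.

>>> carry_out --increments '[[228,[0,0,0],0],[228,[0,-20,0],0],[228,[0,-40,0],0],[228,[0,-50,0],0],[228,[0,0,0],0],[228,[0,50,0],0],[228,[0,40,0],0],[228,[0,20,0],0]]'

```text
time: 7.9
tool_pos: [0.566, 0.0773, 0.095]
ee_rot: [3.141, -0.002, -3.099]
wrist_force: [-0.7, -0.9, -1.2]
width: 0.0118
finger_force: 30.0
```

```bash
python3 - <<'E'
from h import *; import cv2
a=robot.snapshot("top")[120:280,225:385]; b=robot.snapshot("scene")[110:240,260:420]
f=lambda i,s:cv2.convertScaleAbs(cv2.resize(i,s,interpolation=cv2.INTER_CUBIC),alpha=1.2)
cv2.imwrite("pics/c4.png",np.hstack([f(a,(400,400)),f(b,(400,400))]))
E
```

```text
(no output)
```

View pics/c4.png

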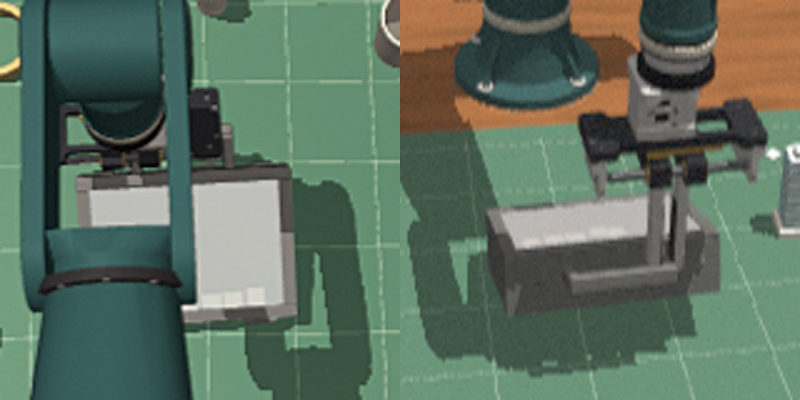

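The blocks have run to the hinge wall and shifted toward −y (three white blobs at view px 205–265, row 297), and the case is steady in the grip. I'll repeat the throw.

>>> carry_out --increments '[[228,[0,-20,0],0],[228,[0,-40,0],0],[228,[0,-50,0],0],[228,[0,5,0],0],[228,[0,50,0],0],[228,[0,35,0],0],[228,[0,20,0],0],[228,[0,0,0],0]]'

```text
time: 8.8
tool_pos: [0.5665, 0.0766, 0.0953]
ee_rot: [3.141, -0.0, -3.098]
wrist_force: [1.0, 1.4, -1.3]
width: 0.0116
finger_force: 30.0
```

>>> carry_out --increments '[[228,[0,-20,0],0],[228,[0,-40,0],0],[228,[0,-50,0],0],[228,[0,5,0],0],[228,[0,50,0],0],[228,[0,35,0],0],[228,[0,20,0],0],[228,[0,0,0],0]]'

```text
time: 9.6
tool_pos: [0.5666, 0.076, 0.0953]
ee_rot: [3.141, -0.0, -3.099]
wrist_force: [-0.3, 0.9, -0.9]
width: 0.0116
finger_force: 30.0
```

```bash
python3 - <<'E'
from h import *; import cv2
a=robot.snapshot("top")[160:260,280:360]; b=robot.snapshot("scene")[130:230,280:380]
f=lambda i,s:cv2.convertScaleAbs(cv2.resize(i,s,interpolation=cv2.INTER_CUBIC),alpha=1.3,beta=-60)
cv2.imwrite("pics/c5.png",np.hstack([f(a,(400,500)),f(b,(400,500))]))
E
```

```text
(no output)
```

View pics/c5.png

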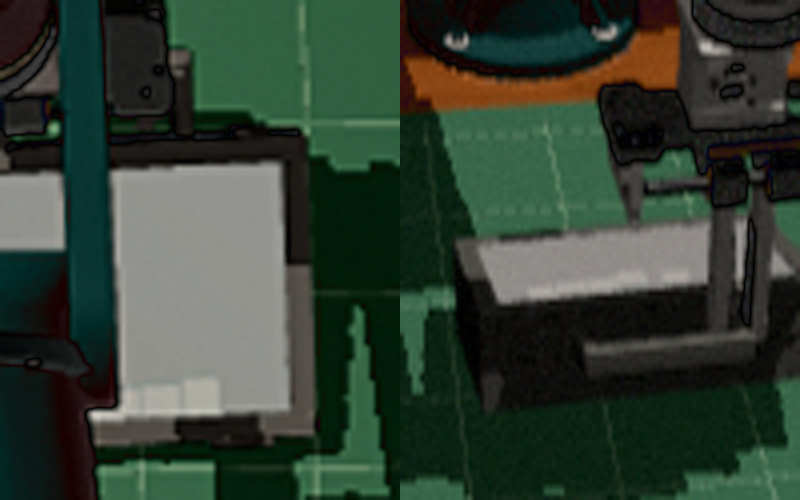

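Three blocks still lie at view px 120–220, i.e. not at the −y wall yet: the ramped reversals were too soft. I'll make a sharper one and follow the blocks numerically.

>>> carry_out --increments '[[228,[0,-15,0],0],[228,[0,-30,0],0],[228,[0,-45,0],0],[228,[0,-50,0],0],[228,[0,50,0],0],[228,[0,50,0],0],[228,[0,30,0],0],[228,[0,10,0],0]]'

```text
time: 10.5
tool_pos: [0.5664, 0.0743, 0.0953]
ee_rot: [-3.141, -0.001, -3.101]
wrist_force: [-1.2, -0.7, -1.8]
width: 0.0116
finger_force: 29.9
```

```bash
cat > prof.py <<'E'
from h import *; import cv2
t=cv2.cvtColor(robot.snapshot("top"),6).astype(int); s=cv2.cvtColor(robot.snapshot("scene"),6).astype(int)
cv2.imwrite("pics/last_t.png",t); cv2.imwrite("pics/last_s.png",s)
print("top 300-340 rows 234..244")
for r in range(232,246,2): print(r,t[r,300:342])
print("scene 296-384 max over 10 rows along slanted front edge")
print(np.array([max(s[int(192-(c-300)*.1)-8:int(192-(c-300)*.1),c]) for c in range(298,380)]))
E
python3 prof.py; python3 -c "
import cv2,numpy as np
a=cv2.imread('pics/c5.png')[:,:,1].astype(int)
print(a[397,2:400:5]); print(a[[int(300-(c-480)*.1)-10 for c in range(490,790,4)],list(range(490,790,4))])"
```

```text
top 300-340 rows 234..244
232 [ 57  54  52  50 102 170 160 156 158 158 158 158 158 158 158 158 159 157
 157 157 158 158 157 159 159 158 158 159 158 159 159 160 159 159 159 158
 160 161 157 124 103 107]
234 [ 52  50  49  45  96 170 160 158 157 157 156 157 156 155 156 157 159 157
 158 158 158 159 158 158 158 158 158 158 158 158 158 159 160 158 158 158
 159 161 156 121 103 107]
236 [ 47  46  43  37  91 169 158 156 160 170 177 176 175 177 177 174 163 158
 158 158 158 158 158 158 158 158 159 157 158 158 158 158 158 159 159 158
 159 161 157 126 101 106]
238 [ 40  41  39  30 100 192 173 157 157 170 179 178 177 178 178 176 164 156
 158 158 159 158 158 158 158 158 159 157 158 159 158 158 158 158 159 158
 158 161 159 136 102 105]
240 [ 25  26  21  14  95 191 174 158 157 167 178 178 178 178 179 177 166 156
 159 160 158 160 160 160 160 161 161 160 160 162 161 161 163 164 164 164
 164 166 162 136 102 106]
242 [180 179 178 176 179 189 182 166 162 172 185 184 184 183 182 183 171 144
 132 131 120 113 116 116 112 105 103 104  98  91  92  99 116 108 109 107
 108 108 109 109 105 108]
244 [133 127 109 1
[... 597 characters left out ...]
  2   5   8  16  22  18
  12   3   5   8  21  32 147 180 173 169 161 170 170 173 173 173 174 167
 157 170 173 173 171 173 173 167 144 145 148 147 147 147 148 148 147 147
 147 148 152 138  56  76  78  78  75  47  24  30  30  27  43  89 105 100
 100 105  93  18  27  28  28  28]
[ 37 122 144 142 140 139 143 143 142 140 147 142 144 142 145 149 140 151
 145 147 149 149 148 151 148 153 148 151 147 148 152 152 160 166 164 164
 162 162 154 148 140 143 143 148 152 154 151 152 149 149 140 140 139 143
 127  56  47  49  50  52  49  58 147 115  11  26  10  54  52  57  86 142
 138 112  69][ WARN:0@4.978] global loadsave.cpp:1063 imwrite_ Unsupported depth image for selected encoder is fallbacked to CV_8U.
```

The net drift was toward +y, so the mirrored throw should drive the blocks to −y. First I'll ease the case clear of the tower (+30 mm x, −60 mm y), then mirror the pattern.

>>> carry_out --increments '[[228,[-5,-8,0],0],[228,[-5,-8,0],0],[228,[-5,-8,0],0],[228,[-5,-8,0],0],[228,[-5,-8,0],0],[228,[-5,-8,0],0],[228,[0,-8,0],0],[228,[0,0,0],0]]'

```text
time: 11.4
tool_pos: [0.5994, 0.019, 0.0956]
ee_rot: [-3.141, 0.0, -3.101]
wrist_force: [-0.6, 0.1, -1.6]
width: 0.0117
finger_force: 29.9
```

>>> carry_out --increments '[[228,[0,15,0],0],[228,[0,30,0],0],[228,[0,45,0],0],[228,[0,50,0],0],[228,[0,-50,0],0],[228,[0,-50,0],0],[228,[0,-30,0],0],[228,[0,-10,0],0]]'

```text
time: 12.2
tool_pos: [0.599, 0.0198, 0.0956]
ee_rot: [-3.141, 0.001, -3.101]
wrist_force: [0.6, 1.4, -1.3]
width: 0.0114
finger_force: 29.9
```

```bash
cat > prof.py <<'E'
from h import *; import cv2
# blocks through the lid: pixels clearly brighter than the lid sheet around them
def blobs(n,box):
    i=cv2.cvtColor(robot.snapshot(n),cv2.COLOR_BGR2HSV); cv2.imwrite(f"pics/last_{n}.png",cv2.cvtColor(i,cv2.COLOR_HSV2BGR))
    x,y,X,Y=box; v=i[y:Y,x:X,2].astype(int); s=i[y:Y,x:X,1]
    lid=((v>120)&(s<40)); med=np.median(v[lid]); m=((v>med+9)&(s<40)).astype(np.uint8)
    k,_,st,ce=cv2.connectedComponentsWithStats(m)
    ys,xs=np.where(lid); print(n,"lid",med,xs.min()+x,xs.max()+x,ys.min()+y,ys.max()+y)
    for q,c in zip(st[1:],ce[1:]):
        if q[4]>7: print("  ",q[:4]+[x,y,0,0],q[4],np.round(c+[x,y],1))
blobs("top",(255,175,360,255)); blobs("scene",(285,150,400,215))
E
python3 prof.py
```

```text
top lid 161.0 277 359 179 236
   [320 223  38   9] 187 [339.  227.5]
scene lid 157.0 285 385 157 198
   [285 193  27   5] 75 [298.1 194.7]
```

```bash
sed -i 's/(255,175,360,255)/(255,170,385,255)/; s/(285,150,400,215)/(260,150,400,220)/' prof.py; python3 prof.py; python3 - <<'E'
import cv2,numpy as np
a=cv2.imread("pics/last_top.png")[195:245,300:370]; b=cv2.imread("pics/last_scene.png")[150:220,265:363]
f=lambda i:np.clip((cv2.resize(i,(800,int(800*i.shape[0]/i.shape[1])),interpolation=cv2.INTER_CUBIC).astype(int)-90)*2.2,0,255).astype(np.uint8)
A=f(a);B=f(b); cv2.imwrite("pics/c6.png",cv2.resize(np.vstack([A,B]),(560,600*1)))
E
```

```text
top lid 161.0 277 358 179 236
   [328 201   1   9] 9 [328. 205.]
   [324 223  34   8] 185 [341.4 227.1]
scene lid 157.0 280 386 157 198
   [284 192  29   6] 81 [298.  194.7]
```

View pics/c6.png

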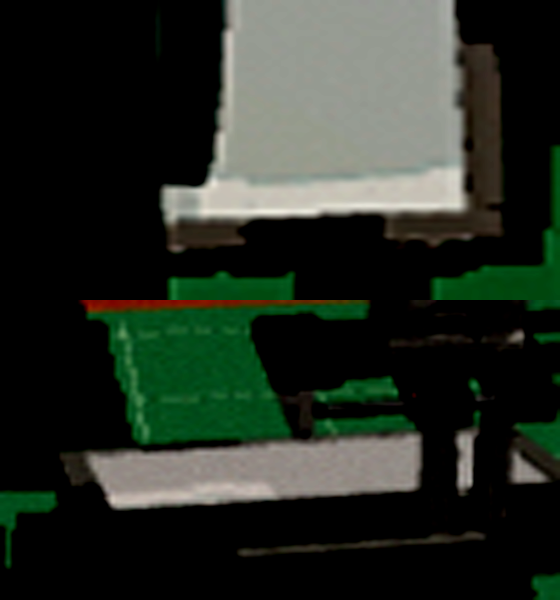

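```bash
python3 - <<'E'
from h import *
for z in(.015,.035): print(onz("scene",(313,193),z), onz("scene",(284,196),z), onz("top",(358,227),z))
import cv2
s=cv2.imread("pics/last_scene.png")[:,:,2].astype(int)
for r in range(189,199): print(r,s[r,280:320])
E
```

```text
[ 0.42782539 -0.04034799  0.015     ] [ 0.43393319 -0.12416995  0.015     ] [ 0.45206523 -0.14304008  0.015     ]
[ 0.45851402 -0.04405572  0.035     ] [ 0.46446335 -0.12570279  0.035     ] [ 0.44967587 -0.14011283  0.035     ]
189 [111 148 156 159 157 156 157 157 157 159 159 158 158 156 156 156 155 158
 156 162 156 158 156 159 156 156 158 161 157 157 155 157 156 157 156 156
 156 157 160 156]
190 [109 128 157 158 157 157 158 159 157 157 157 157 155 158 156 158 158 157
 156 160 157 158 156 159 159 156 157 157 157 158 159 157 158 158 157 158
 154 158 157 156]
191 [105 111 152 157 160 157 157 157 156 157 157 160 158 159 158 159 157 159
 158 156 158 157 157 158 159 160 158 154 155 158 159 156 155 155 157 159
 155 158 157 158]
192 [ 94  97 137 158 158 159 158 156 158 156 157 156 156 156 158 156 157 157
 161 163 160 164 165 165 168 165 163 164 163 164 167 163 158 157 161 157
 157 160 158 159]
193 [ 64  68 105 158 157 158 158 158 158 158 158 159 158 159 157 160 159 162
 165 173 173 177 176 176 180 179 173 172 173 177 176 174 162 158 156 160
 158 157 158 157]
194 [ 67  62  77 144 161 159 161 162 161 163 163 165 167 168 167 170 169 169
 170 175 179 178 175 176 173 174 177 178 176 181 175 176 171 157 158 158
 160 158 157 157]
195 [ 63  63  69 120 169 170 171 173 172 175 175 176 179 178 177 178 179 180
 177 169 169 166 165 166 165 165 170 170 173 173 170 170 167 156 148 148
 148 143 141 142]
196 [ 63  63  70 118 177 180 177 177 179 180 179 176 176 172 172 174 174 172
 169 165 164 165 164 151 153 147 146 145 145 141 138 132 133 130 113 113
 112  94  97  96]
197 [ 65  65  63  76 159 171 172 173 172 169 169 159 155 147 149 147 145 138
 139 135 140 149 142 122 122 103  97  96  97  80  82  60  61  64  66  62
  61  62  60  58]
198 [ 62  65  62  68 110 142 142 135 131 132 131 112 111  97  98  94  95  79
  78  63  66  66  66  65  62  64  61  64  60  63  64  66  62  64  64  63
  59  60  58  62]
```

The five blocks now lie in one row along the hinge wall from the −y end: about 104 mm long, so the last centre is ~94 mm from the end wall. That's too tight against the 95 mm limit. I'll lower the case, scramble the row off the hinge wall, then regather.

>>> carry_out --increments '[[228,[-5,0,9],0],[228,[-4,0,9],0],[228,[-3,0,9],0],[228,[-2,0,9],0],[228,[-2,0,8],0],[228,[0,0,0],0]]'

```text
time: 13.0
tool_pos: [0.614, 0.0213, 0.0493]
ee_rot: [3.141, -0.003, -3.1]
wrist_force: [-0.4, -0.4, -0.3]
width: 0.0117
finger_force: 30.0
```

>>> carry_out --increments '[[228,[15,-5,0],2],[228,[30,-10,0],4],[228,[40,-15,0],4],[228,[45,-20,0],4],[228,[-45,20,0],-8],[228,[-45,15,0],-6],[228,[-30,10,0],0],[228,[-10,5,0],0]]'

```text
time: 13.8
tool_pos: [0.6172, 0.0188, 0.0514]
ee_rot: [3.142, 0.002, -3.1]
wrist_force: [-0.5, -0.3, -3.6]
width: 0.0115
finger_force: 30.0
```

```bash
python3 prof.py
```

```text
top lid 161.0 278 359 175 232
   [327 189  28  21] 206 [339.9 194.7]
   [321 219   2   9] 10 [321.1 223.4]
   [329 226  11   1] 11 [334. 226.]
scene lid 166.0 279 364 150 213
```

Now they form a 2-D cluster (blob 28×21 px). I'll throw it to −y while nearly flat, then look.

>>> carry_out --increments '[[228,[0,15,0],0],[228,[0,30,0],0],[228,[0,45,0],0],[228,[0,50,0],0],[228,[0,-50,0],0],[228,[0,-50,0],0],[228,[0,-30,0],0],[228,[0,-10,0],0]]'

```text
time: 14.7
tool_pos: [0.6141, 0.0163, 0.0512]
ee_rot: [-3.14, -0.001, -3.102]
wrist_force: [0.3, 0.0, -3.4]
width: 0.0117
finger_force: 30.0
```

```bash
python3 prof.py; python3 - <<'E'
import cv2
v=cv2.imread("pics/last_top.png")[:,:,2].astype(int)
for r in range(178,232,2): print(r,"".join("#" if x>169 else ("." if x>140 else " ") for x in v[r,300:370]))
E
```

```text
top lid 160.0 279 360 175 233
   [298 182  11   2] 15 [303.3 182.7]
   [313 182   5   3] 10 [315.6 183.3]
   [328 201  10  12] 65 [332.1 207. ]
   [325 228   9   1] 9 [329. 228.]
scene lid 166.0 278 362 150 212
   [292 202  20   6] 73 [301.6 204.5]
178                                                                       
180                              ...........................              
182 ....###.........##           #..........................              
184           ...#####           ...........................              
186                              ............................             
188                              ............................             
190                              ............................             
192                              ............................             
194                             .............................             
196                             .............................             
198                             .............................             
200                       
[... 402 characters left out ...]
.........            
212                            ...............................            
214                            #..............................            
216                            ................................           
218                           .................................           
220                      #.....................................           
222                      ......................................           
224                      ......................................           
226                       .....................................           
228                       #.....#.###..                                   
230
```

>>> carry_out --increments '[[228,[0,6,0],0],[228,[0,12,0],0],[228,[0,14,0],0],[228,[0,14,0],0],[228,[0,12,0],0],[228,[0,8,0],0],[228,[0,4,0],0],[228,[0,0,0],0]]'

```text
time: 15.6
tool_pos: [0.6126, 0.0891, 0.0515]
ee_rot: [3.141, 0.0, -3.099]
wrist_force: [-0.4, 0.5, -3.1]
width: 0.0118
finger_force: 30.0
```

>>> carry_out --increments '[[228,[0,-15,0],0],[228,[0,-30,0],0],[228,[0,-45,0],0],[228,[0,-50,0],0],[228,[0,50,0],0],[228,[0,50,0],0],[228,[0,30,0],0],[228,[0,10,0],0]]'

```text
time: 16.4
tool_pos: [0.6123, 0.0888, 0.0515]
ee_rot: [3.141, -0.0, -3.1]
wrist_force: [-1.4, -0.4, -2.6]
width: 0.0117
finger_force: 30.0
```

```bash
cat >> prof.py <<'E'
v=cv2.imread("pics/last_top.png")[:,:,2].astype(int)
for r in range(176,246,2): print(r,"".join("#" if x>169 else ("." if x>140 else " ") for x in v[r,255:370]))
v=cv2.imread("pics/last_scene.png")[:,:,2].astype(int)
for r in range(165,222,2): print(r,"".join("#" if x>172 else ("." if x>140 else " ") for x in v[r,270:400]))
E
python3 prof.py
```

```text
top lid 163.0 255 375 176 253
   [277 183   9   1] 9 [281. 183.]
   [258 184  18   1] 18 [266.5 184. ]
   [294 208  11  23] 92 [298.5 220.5]
scene lid 167.0 304 391 150 210
   [356 188   6   2] 10 [358.2 188.4]
   [342 195   3   4] 9 [342.7 196.7]
176                                                                                                                    
178                                                                                                                    
180                                                              ..............                                        
182                       ..........          #.................................                                       
184    ##################............         #.................................                                       
186                                           ..................................                                       
188                                           ..................................                                       
190         
[... 6431 characters left out ...]
                     
211                                                                                                                                   
213                                                                                                                                   
215                                                                                                                                   
217                                                                                                                                   
219                                                                                                                                   
221
```

```bash
cat > m.py <<'E'
from h import *; import cv2
def meas(pitch=0.05):
    p=np.array(robot.get_obs()["tool_pos"]); yaw=.042; ex=np.array([np.cos(yaw),np.sin(yaw)]); ey=np.array([-ex[1],ex[0]])
    c=p[:2]-.1005*np.cos(pitch)*ex-.049*ey
    for n in("top","scene"):
        g=cv2.cvtColor(robot.snapshot(n),cv2.COLOR_BGR2HSV); v=g[:,:,2]; s=g[:,:,1]
        K=np.ones((15,15),np.uint8)
        d=v.astype(int)-cv2.medianBlur(v,25); m=((d>6)&(s<40)&(v>150)).astype(np.uint8)
        k,_,st,ce=cv2.connectedComponentsWithStats(m); out=[]
        for q,cc in zip(st[1:],ce[1:]):
            if q[4]<6: continue
            a=[(onz(n,(u,q[1]+q[3]/2),.022)[:2]-c) for u in(q[0],q[0]+q[2])]; w=onz(n,cc,.022)[:2]-c
            x,y=w@ex,w@ey
            if abs(x)<.085 and abs(y)<.115: out.append((round(x*1e3),round(y*1e3),"y",*sorted(round(t@ey*1e3) for t in a),q[4]))
        print(n,out)
if __name__=="__main__": meas()
E
python3 m.py
```

```text
top [(57, -17, 'y', -41, -7, np.int32(74)), (61, -93, 'y', -106, -68, np.int32(66)), (69, 61, 'y', 20, 104, np.int32(74)), (-13, -10, 'y', -13, -10, np.int32(13)), (-56, -43, 'y', -107, 6, np.int32(161))]
scene [(-61, -82, 'y', -102, -52, np.int32(138)), (-22, 29, 'y', -25, 64, np.int32(238)), (-18, 86, 'y', 84, 92, np.int32(15)), (-11, 114, 'y', 109, 123, np.int32(15))]
```

>>> carry_out --increments '[[228,[0,-10,0],0],[228,[0,-10,0],0],[228,[0,-10,0],0],[228,[0,-10,0],0],[228,[0,-10,0],0],[228,[0,-10,0],0],[228,[0,-10,0],0],[228,[0,0,0],0]]'

```text
time: 17.4
tool_pos: [0.6155, 0.0164, 0.0514]
ee_rot: [-3.14, -0.0, -3.101]
wrist_force: [0.5, -0.6, -2.9]
width: 0.0117
finger_force: 29.9
```

```bash
python3 m.py
```

```text
top [(-8, -23, 'y', -62, -2, np.int32(184)), (62, -96, 'y', -110, -75, np.int32(62)), (69, 38, 'y', 3, 95, np.int32(77)), (-58, -93, 'y', -110, -61, np.int32(68))]
scene [(-57, -85, 'y', -101, -57, np.int32(130)), (-85, 98, 'y', 96, 101, np.int32(6)), (-24, 81, 'y', 77, 88, np.int32(29)), (-22, 22, 'y', -35, 55, np.int32(238)), (-15, 109, 'y', 104, 120, np.int32(29))]
```

```bash
cat > map.py <<'E'
from h import *; import cv2,sys
# rectify the case's floor (z=.02) into case coordinates and print a coarse map, from both cameras
p=np.array(robot.get_obs()["tool_pos"]); th=float(sys.argv[1]) if len(sys.argv)>1 else 0.04; yaw=.042
ex=np.array([np.cos(yaw)*np.cos(th),np.sin(yaw)*np.cos(th),np.sin(th)]); ey=np.array([-np.sin(yaw),np.cos(yaw),0]); ez=np.cross(ex,ey)
o=np.r_[p[:2],0]-.1005*np.cos(th)*ex/np.cos(th)-.049*ey; o[2]=.0825*np.sin(th)   # underside centre
xs=np.arange(.078,-.081,-.006); ys=np.arange(.110,-.111,-.003)
X,Y=np.meshgrid(xs,ys,indexing="ij"); P=o+X[...,None]*ex+Y[...,None]*ey+.022*ez
for n in ("top","scene"):
    c=robot.get_calibration(n); T=np.linalg.inv(np.array(c["T"])); f=200/np.tan(np.radians(c["vfov"]/2))
    q=P@T[:3,:3].T+T[:3,3]; u=(c["cx"]+f*q[...,0]/q[...,2]).astype(np.float32); w=(c["cy"]+f*q[...,1]/q[...,2]).astype(np.float32)
    g=cv2.cvtColor(robot.snapshot(n),cv2.COLOR_BGR2HSV); v=cv2.remap(g[:,:,2],u,w,1).astype(int); s=cv2.remap(g[:,:,1],u,w,1)
    lid=np.median(v[(v>140)&(s<40)]); print(n,lid,"left=+y(110) right=-y(-110)")
    for i,x in enumerate(xs): print("%4d "%round(x*1e3),"".join("#" if b>lid+7 and t<40 else("." if b>lid-15 and t<40 else " ") for b,t in zip(v[i],s[i])))
E
python3 map.py
```

```text
top 160.0 left=+y(110) right=-y(-110)
  78                                                                            
  72                 ....             ....            .........       ........  
  66                      .....####.......          ..........................  
  60                                   ...          ..........................  
  54                                                ..........................  
  48                                                ..........................  
  42                                               ............................ 
  36                                               ............................ 
  30                                               #..........................  
  24                                               #..........................  
  18                                               #..........................  
  12                                               ...........................  
   6                                              ............................  
   0     
[... 2646 characters left out ...]
 .................    ..............................     
 -36          .         ................     ..............................     
 -42         .          .#..............     ..............................     
 -48         .           ..............      ..............................     
 -54                                         ..............................     
 -60                                         ..............................     
 -66                                         ..............................     
 -72                                         ..............................     
 -78                     ....   ......       ..............................
```

A stepwise −y shift left the blocks behind (they moved +y in the case), so small jerky rows make the case slip under the blocks. Testing the reverse: a stepwise +y shift.

>>> carry_out --increments '[[228,[0,11,0],0],[228,[0,11,0],0],[228,[0,11,0],0],[228,[0,11,0],0],[228,[0,11,0],0],[228,[0,11,0],0],[228,[0,11,0],0],[228,[0,11,0],0]]'

```text
time: 18.4
tool_pos: [0.6117, 0.1073, 0.0514]
ee_rot: [3.142, -0.0, -3.1]
wrist_force: [-0.0, -0.5, -2.4]
width: 0.0119
finger_force: 29.9
```

```bash
python3 map.py
```

```text
top 163.0 left=+y(110) right=-y(-110)
  78                                                                            
  72           ..              ...            .........       ...........  .    
  66     .....                               ................................   
  60                                         ................................   
  54                                         #...............................   
  48                                         #................................  
  42                                         #................................  
  36                                         .................................  
  30                                         .................................  
  24                                         .................................  
  18                                         .................................  
  12                                         .................................  
   6                                         .................................  
   0     
[... 2644 characters left out ...]
..#...........    ..................................       
 -36               ...............     ..................................       
 -42               .######........     ..................................       
 -48               ..#.###.......      ..................................       
 -54                                   ..................................       
 -60                                   ..................................       
 -66                                   ..................................       
 -72                                   ..................................       
 -78               ...........         ..................................
```

>>> carry_out --increments '[[228,[-1,-10,0],0],[228,[-1,-10,0],0],[228,[-1,-10,0],0],[228,[-1,-10,0],0],[228,[-1,-10,0],0],[228,[0,-10,0],0],[228,[0,-10,0],0],[228,[0,0,0],0]]'

```text
time: 19.3
tool_pos: [0.6197, 0.0345, 0.0514]
ee_rot: [-3.14, -0.0, -3.102]
wrist_force: [0.1, -0.5, -2.6]
width: 0.0116
finger_force: 29.9
```

>>> carry_out --increments '[[228,[0,15,0],0],[228,[0,30,0],0],[228,[0,45,0],0],[228,[0,50,0],0],[228,[0,-50,0],0],[228,[0,-50,0],0],[228,[0,-30,0],0],[228,[0,-10,0],0]]'

```text
time: 20.1
tool_pos: [0.6199, 0.0358, 0.0516]
ee_rot: [-3.141, 0.001, -3.101]
wrist_force: [0.5, 0.3, -2.5]
width: 0.0117
finger_force: 30.0
```

```bash
python3 map.py
```

```text
top 161.0 left=+y(110) right=-y(-110)
  78                                                                            
  72            ..               ..                ..                ...        
  66                           ...######          ............................  
  60                                              #...........................  
  54                                              #...........................  
  48                                              #...........................  
  42                                              ............................  
  36                                              ............................  
  30                                              ............................  
  24                                             .............................  
  18                                             .............................  
  12                                             #............................  
   6                                             #............................  
   0     
[... 2646 characters left out ...]
 ................    ...............................     
 -36                   .................    ...........##..................     
 -42                    ...............     ........#######...#######......     
 -48                    ....... .......     ........#######...#######......     
 -54                                        .......########...#######...##.     
 -60                                        .......#######....#######.#####     
 -66                                        .......######.....#######.#####     
 -72                                        .......######.....#######.#####     
 -78                      ..........        ......#######.....#######......
```

The mirrored throw works: the blocks are now in the −y/hinge quarter, in two depths. One more, weaker throw to press them toward the −y wall.

>>> carry_out --increments '[[228,[0,15,0],0],[228,[0,30,0],0],[228,[0,40,0],0],[228,[0,10,0],0],[228,[0,-40,0],0],[228,[0,-35,0],0],[228,[0,-20,0],0],[228,[0,0,0],0]]'

```text
time: 21.0
tool_pos: [0.6197, 0.0362, 0.0515]
ee_rot: [-3.141, 0.0, -3.101]
wrist_force: [0.1, -0.5, -2.6]
width: 0.0118
finger_force: 30.0
```

```bash
python3 map.py
```

```text
top 161.0 left=+y(110) right=-y(-110)
  78                                                                            
  72            ..                .                ...                ..        
  66                            ...#####          ............................  
  60                                              ............................  
  54                                              #...........................  
  48                                              #...........................  
  42                                              #...........................  
  36                                              ............................  
  30                                              ............................  
  24                                              ............................  
  18                                             .............................  
  12                                             .............................  
   6                                             #............................  
   0     
[... 2646 characters left out ...]
................    ...............................      
 -36                   ##.#............    ...............................      
 -42        .          .#####..##..###.    ...............................      
 -48                   .####.......###     ...............................      
 -54                                       ...............................      
 -60                                       .####..........................      
 -66                                       ######.........................      
 -72                       ....            #####..........................      
 -78                   ....######..        .####...........................
```

The weak one let them run back, so only the sharp version carries them. Repeating the sharp one.

>>> carry_out --increments '[[228,[0,15,0],0],[228,[0,30,0],0],[228,[0,45,0],0],[228,[0,50,0],0],[228,[0,-50,0],0],[228,[0,-50,0],0],[228,[0,-30,0],0],[228,[0,-10,0],0]]'

```text
time: 21.9
tool_pos: [0.6198, 0.0369, 0.0515]
ee_rot: [3.142, 0.0, -3.1]
wrist_force: [0.5, 0.8, -3.4]
width: 0.0115
finger_force: 30.0
```

```bash
python3 map.py | grep -v "^  [ 1-7][0-9] *$"
```

```text
top 161.0 left=+y(110) right=-y(-110)
  66                           ...######           ...........................  
  60                                              ............................  
  54                                              ............................  
  48                                              ............................  
  42                                              #...........................  
  36                                              ............................  
  30                                              ............................  
  24                                              ............................  
  18                                             ..........#######............  
  12                                             ..........########...........  
   6                                             ...........########..........  
   0                                             ...........####..............  
  -6                                            ..............................  
 -12     
[... 1512 characters left out ...]
 ................    ........#########..............     
 -36                    ...............     ..........######...............     
 -42                    ...............     ..........##...................     
 -48                     ...... .......     ...............................     
 -54                                        ................#..........###.     
 -60                                        .........#####.........########     
 -66                                        .........#############.########     
 -72                                        .........#############.########     
 -78                     ...........        .........##############........
```

The two views differ by ~27 mm for pictures 0.05 s apart, so the blocks were still sliding. I'll let them settle and measure again.

>>> carry_out --increments '[[228,[0,0,0],0],[228,[0,0,0],0],[228,[0,0,0],0]]'

```text
time: 22.3
tool_pos: [0.6198, 0.0381, 0.0515]
ee_rot: [3.141, 0.0, -3.099]
wrist_force: [0.1, 0.4, -3.2]
width: 0.0115
finger_force: 30.0
```

```bash
python3 map.py | grep -v "^  [ 1-7][0-9] *$"
```

```text
top 161.0 left=+y(110) right=-y(-110)
  66                            ...#####           ...........................  
  60                                               ...........................  
  54                                              ............................  
  48                                              ............................  
  42                                              ............................  
  36                                              ............................  
  30                                              ............................  
  24                                              .........................##.  
  18                                              ......................######. 
  12                                             #......................######  
   6                                             #.......................#####  
   0                                             #............................  
  -6                                             #............................  
 -12     
[... 1512 characters left out ...]
.................    ...............................     
 -36         .         ................     .....................#......###     
 -42                    ...............     .......................########     
 -48                    ......  .......     ...........................####     
 -54                                        ........................###.###     
 -60                                        ................######......###     
 -66                                        ...............################     
 -72                                        ................##############.     
 -78                    ............        ................#############..
```

All five lie in the −y part: (15,−100), (−40,−98), (−65,−98), (−65,−78), (−68,−50) mm in the case frame. Pitching up smoothly along the arc.

>>> carry_out --increments '[[225,[3,0,-9],0],[225,[3,0,-9],0],[225,[4,0,-9],0],[225,[4,0,-9],0],[225,[4,0,-8],0],[225,[5,0,-8],0],[225,[5,0,-8],0],[225,[6,0,-8],0]]'

```text
time: 23.2
tool_pos: [0.5853, 0.0351, 0.1202]
ee_rot: [3.141, 0.0, -3.1]
wrist_force: [0.3, 0.3, -2.5]
width: 0.0119
finger_force: 29.5
```

>>> carry_out --increments '[[225,[6,0,-7],0],[225,[6,0,-7],0],[225,[7,0,-7],0],[225,[7,0,-6],0],[225,[0,0,0],0],[225,[0,0,0],0],[225,[0,0,0],0],[225,[0,0,0],0]]'

```text
time: 24.0
tool_pos: [0.5598, 0.034, 0.1461]
ee_rot: [3.142, -0.0, -3.1]
wrist_force: [0.4, -0.3, -3.1]
width: 0.0118
finger_force: 31.3
```

```bash
python3 map.py 0.64; python3 -c "
from h import *
print(onz('top',(0,0),0)[:0],robot.get_obs()['wrist_torque'])"
```

```text
top 145.0 left=+y(110) right=-y(-110)
  78                                                                            
  72      ...............................           ..........................  
  66      ...............................           ..........................  
  60      ..............................            ..........................  
  54      ..............................           ...........................  
  48      ..............................           ...........................  
  42      ..............................           ...........................  
  36      ..............................           ...........................  
  30      ..............................           ...........................  
  24                   .................           ...........................  
  18                                               ...........................  
  12                                               ...........................  
   6                                               ......................#....  
   0     
[... 2737 characters left out ...]
                                             
 -42                                                                            
 -48                                                                            
 -54                                                                            
 -60                                                                            
 -66                                                                            
 -72                                                                            
 -78                                                                            
[] [ 0.08097679 -0.26890525  0.03796713]
  return _methods._mean(a, axis=axis, dtype=dtype,
  ret = ret.dtype.type(ret / rcount)
```

The blocks are stacked in the −y/hinge corner, three deep at most, well inside the limits. The case is steady at about 37° with a 31 N grip, so I'm handing in.

```bash
python3 -c "
from bench import robot
print(robot.close_job())"
```

```text
the job is handed in; nothing more can be done
None
```

I've handed the job in, but the bench returned no pass or fail result: the lid was pressed shut first, all five blocks measured in the hinge-side corner nearest the city model, and the case is held by its handle at about 37° (the final lid gap and the bystanders were not re-measured).

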